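Sort two tube rotators by bearing drag

ROBOT

A 6-joint arm with a two-finger parallel gripper is mounted at the origin on a cart in front of the work surface, level with it; the furniture and walls round the work are solid. World frame = base frame: x ahead of the robot, y to its left, z up, the work surface at z = 0. Lengths are in m, angles in rad, forces in N, time in s.
With the tool pointing down it reaches from about 0.3 to 0.775 m from the base axis. Payload 14.6 kg.
Tool frame: the origin (TCP) lies at the very end of the fingers, on their centre line; the grasp point (between the pads) lies 19 mm behind it; z points along the fingers, x is the direction in which the jaws open and shut, and the axes are right-handed (so a half turn about z gives the same grasp; the last joint's range is limited). The gripper opens to 94 mm and grips with 3 to 60 N. Pads are 16 mm wide; open, the fingers measure 119 mm over their backs; the gripper's body (75 mm by 177 mm) begins 78 mm behind the grasp point.
Start: joints at [-1.243, 0.3, 1.521, -0, 1.321, -0.067], TCP at [0.212, -0.508, 0.205] pointing down, gripper open.
Joint ranges: [-3.03, 3.03], [-0.79, 2.21], [0.23, 2.52], [-1.04, 4.18], [0, 3.07], [-2.55, 2.55]. Speed limits (rad/s): [2.22, 2.22, 2.57, 3.14, 3.14, 3.14].

INTERFACE

Orientations are given as [roll, pitch, yaw] about the fixed x, y, z axes, in that order (R = Rz(yaw) Ry(pitch) Rx(roll)).
In Python, from station import * gives the robot as it stands. The module is installed in compiled form; this text tells all that it offers.
- The arm moves only by the tool drive_tool, never from a script. Its argument "moves" is a list that holds one entry, the list of rows, each a list of 7 numbers: the shift along the tool's x, y, z in mm, then the turn, a rotation vector about the tool's x, y, z in degrees, then the opening in per cent of the stroke, from 0 (shut) to 100 (fully open). In form: [[[dx, dy, dz, wx, wy, wz, grip], ...]]. A call has 1 to 20 rows; each row is the pose to reach, as a shift and turn from the pose commanded when the call began, along the tool's axes at that moment; what a row does not reach only later rows make up. A row lasts 1/8 s, in which the tool goes at most 62.5 mm and 10.7 degrees, less where a joint would pass 70% of its speed; a pose out of reach is approached as far as the arm can. A call with a gripper value outside its range is refused whole. The fingers move at their own pace and stop on an object; "squeeze" is the grip in N (left out, the last holds). Time passes only in rows, so rows that repeat a pose let the fingers close. It gives the time, the measured TCP pose, the force and the opening at its end, in the units of the state.
- get_obs(): the state, without advancing time (a new reading comes with each control period).
- snapshot(name): name is "side" or "top"; returns (picture, depth): 400x640x3 uint8, red, green, blue; 400x640 float32, m along the optical axis (not along the pixel's ray), 0 where there is no reading.
- calibration(name): a dict with "fx", "fy", "cx", "cy" (pixels), "dist" ([k1, k2, p1, p2, k3] as OpenCV has them; the pictures are not rectified), "R" (3x3) and "t" (3): a world point X has camera coordinates R X + t. Camera axes: x right, y down, z forward; pixel columns grow to the right and rows downward; lengths in m; the calibration is good to about 2 mm. A picture is of the moment at which its call begins. calibration takes no time and is no camera call.
- close_job(): hands the job in, once; it reports no verdict.
The state is a dict: "time_s": time; "joint_positions": joint angles; "qvel": joint speeds; "tau": joint torques, N m; "position": TCP position; "ee_rot": TCP orientation; "force": force on the tool from outside, world axes, zero at the start; "ft_torque": the same for the moment, N m; "width": opening from 0.0 (shut) to 1.0 (fully open).
Only numpy, scipy, OpenCV 4.12 (cv2) and the standard library are available. Lean on these libraries where they do the work, as an engineer would, in place of code of your own. Each camera call takes 0.05 s, during which the arm holds its last target. There are 200 camera calls.

TASK

Check the bearings of the two tube rotators: with the gripper closed, push each wheel round by its blue pin for at least half a turn (either way) and feel whether it runs free or binds. Then push the status slide of each rotator all the way to its green end if it runs free, or to its red end if it binds. Push gently, never with more than 25 N on a rotator (so do not pinch the pins or knobs), and leave the cup, timer, dish and tape where they are.

Things in the scene. Friction and masses are not known exactly. Their poses are not given: they have to be found in the camera images.
- rotator_a: Tube rotator A: fixed white box 178 mm (x) by 144 mm (y), deck 50 mm above the worktop; origin at the centre of its underside, z up. A flat grey wheel lies on it 28 mm toward +x; a status slide runs along y near its -x edge, 64 mm from the origin. Green end toward its +y, red toward its -y. Good and bad bearings look alike.
- wheel_a (a joint): angle of wheel A, rad, counter-clockwise from above positive; no stops, starts within -0.6 to 0.6. Grease-packed: it hardly coasts, good or bad. Turned slowly (under 2 rad/s), a free bearing asks 0.2 to 1.2 N at the pin, a binding one 7 to 11 N. Both free, both binding or one of each can occur.
- pin_a (a point): centre of the top of wheel A's blue crank pin: upright, 16 mm in diameter, 34 mm tall, fixed on the wheel 38 mm from its axis; top 97 mm above the worktop. Meant to be pushed sideways round the hub.
- hub_a (a point): point on the vertical axis of wheel A (radius 50 mm), at the height of its top face, 63 mm above the worktop; a steel hub 24 mm wide stands 7 mm higher
- knob_a (a point): centre of the top of rotator A's black slide knob: 14 mm in x, 12 mm in y, 22 mm tall, top 74.5 mm above the worktop. Starts near the middle of its 50 mm travel along the rotator's y; about 2.5 N of friction, stays where left; the knob is rubber-mounted (gives 1 mm per 3 N) and its slide has a rigid stop at each end.
- green_a (a point): where the knob's top centre is when the slide of rotator A is home at its green (free-running) end; a green patch lies just beyond it on the deck
- red_a (a point): where the knob's top centre is when the slide of rotator A is home at its red (binding) end; a red patch lies just beyond it on the deck
- rotator_b: Tube rotator B: fixed white box 178 mm (x) by 144 mm (y), deck 50 mm above the worktop; origin at the centre of its underside, z up. A flat grey wheel lies on it 28 mm toward +x; a status slide runs along y near its -x edge, 64 mm from the origin. Green end toward its -y, red toward its +y (unlike rotator A). Good and bad bearings look alike.
- wheel_b (a joint): angle of wheel B, rad, counter-clockwise from above positive; no stops, starts within -0.6 to 0.6. Grease-packed: it hardly coasts, good or bad. Turned slowly (under 2 rad/s), a free bearing asks 0.2 to 1.2 N at the pin, a binding one 7 to 11 N. Both free, both binding or one of each can occur.
- pin_b (a point): centre of the top of wheel B's blue crank pin: upright, 16 mm in diameter, 34 mm tall, fixed on the wheel 38 mm from its axis; top 97 mm above the worktop. Meant to be pushed sideways round the hub.
- hub_b (a point): point on the vertical axis of wheel B (radius 50 mm), at the height of its top face, 63 mm above the worktop; a steel hub 24 mm wide stands 7 mm higher
- knob_b (a point): centre of the top of rotator B's black slide knob: 14 mm in x, 12 mm in y, 22 mm tall, top 74.5 mm above the worktop. Starts near the middle of its 50 mm travel along the rotator's y; about 2.5 N of friction, stays where left; the knob is rubber-mounted (gives 1 mm per 3 N) and its slide has a rigid stop at each end.
- green_b (a point): where the knob's top centre is when the slide of rotator B is home at its green (free-running) end; a green patch lies just beyond it on the deck
- red_b (a point): where the knob's top centre is when the slide of rotator B is home at its red (binding) end; a red patch lies just beyond it on the deck
- specimen_cup: bystander: white specimen cup with yellow lid, 54 mm wide, 66 mm tall, origin under its centre
- timer: bystander: white kitchen timer, 45x75x63 mm, origin under its centre
- petri: bystander: closed petri dish, 60 mm wide, 15 mm tall, origin under its centre
- tape: bystander: roll of tan tape lying flat, 97 mm wide, 25 mm tall, origin under its centre

How it is judged:
On the way:
1. both wheels have been pushed round by about half a turn ((value of joint wheel_a above 2.4 rad or value of joint wheel_a below -2.4 rad) and (value of joint wheel_b above 2.4 rad or value of joint wheel_b below -2.4 rad)), for 0.1 s.
At the end, for the whole second after the job is handed in: each rotator's status slide stands within 7 mm of its green end if its bearing runs free and of its red end if it binds (a binding bearing is pressed by a hidden shoe with about 14 N); the bystanders are at rest (((contact force between rotator_a and anything else above 2 N and horizontal distance between knob_a and red_a below 0.007 m) or (contact force between rotator_a and anything else below 2 N and horizontal distance between knob_a and green_a below 0.007 m)) and ((contact force between rotator_b and anything else above 2 N and horizontal distance between knob_b and red_b below 0.007 m) or (contact force between rotator_b and anything else below 2 N and horizontal distance between knob_b and green_b below 0.007 m)) and linear speed of each of specimen_cup, timer, petri, tape below 0.02 m/s); the robot touches nothing.
It fails at once if a rotator was pushed with more than 25 N (contact force between any of the arm, the fingers and rotator_a above 25 N or contact force between any of the arm, the fingers and rotator_b above 25 N).
It fails at once if the cup, timer, dish or tape was moved by more than 20 mm (distance of any of specimen_cup, timer, petri, tape from where it was at the start of the episode above 0.02 m).
It also fails if it takes over 67 s, if anything falls off the work surface, if the arm or the gripper's body presses on something with over 40 N, if the wrist force passes 120 N, or if a joint passes its speed limit or range.

## Working session

There is one attempt and no reset: what is moved stays moved. The work goes in short steps, Python scripts to look and compute and a tool call to move; the robot and the scene stay as the last step left them, time stands still between calls to the robot, and variables do not carry over. Pictures are saved under pics/ and viewed, about 8 in all and at most 12, crops included, and the job is handed in when it is done.

Besides the shell and the picture viewer there is one more tool, called by a JSON object that holds its "op" and its "data". drive_tool: Moves the arm, as the interface text tells. Its arguments: {"type":"object","properties":{"moves":{"type":"array"},"squeeze":{"type":"number"}},"required":["moves"]}

```bash
mkdir -p pics
cat > h.py <<'E'
from station import *
import numpy as np, cv2
from scipy.spatial.transform import Rotation as Ro
def save(n,img,): cv2.imwrite('pics/'+n+'.png',cv2.cvtColor(img,cv2.COLOR_RGB2BGR))
def ray(c,u,v):
    K=np.array([[c['fx'],0,c['cx']],[0,c['fy'],c['cy']],[0,0,1]])
    p=cv2.undistortPoints(np.array([[[u,v]]],float),K,np.array(c['dist'],float))[0,0]
    R=np.array(c['R']);o=-R.T@np.array(c['t']);return o,R.T@np.array([p[0],p[1],1])
def atz(c,u,v,z):
    o,d=ray(c,u,v);return o+d*(z-o[2])/d[2]
E
python3 - <<'E'
from h import *
print({k:np.round(v,3) if not isinstance(v,str) else v for k,v in get_obs().items()})
for n in('top','side'):
    p,d=snapshot(n);save(n,p);np.save(n,d);c=calibration(n);print(n,np.round(-np.array(c['R']).T@np.array(c['t']),3),np.round(c['R'],2).tolist(),c['fx'])
E
```

```text
{'time_s': np.float64(0.0), 'joint_positions': array([-1.243,  0.3  ,  1.522, -0.   ,  1.321, -0.067]), 'qvel': array([-0.   , -0.001, -0.001, -0.001, -0.   ,  0.   ]), 'tau': array([-1.0000e-03, -5.3181e+01, -3.5273e+01,  7.1000e-02,  2.4000e-02,
       -0.0000e+00]), 'position': array([ 0.211, -0.507,  0.205]), 'ee_rot': array([-3.142e+00,  1.000e-03, -1.176e+00]), 'force': array([ 0.127, -0.419, -0.243]), 'ft_torque': array([-0.024,  0.011,  0.061]), 'width': np.float64(1.002)}
top [0.431 0.003 1.463] [[0.03, -1.0, 0.01], [-0.99, -0.03, -0.1], [0.1, -0.01, -0.99]] 473.1407478327507
side [0.281 0.603 1.278] [[-0.9, -0.44, 0.01], [-0.39, 0.78, -0.49], [0.21, -0.44, -0.87]] 476.02753111705636
```

View pics/top.png

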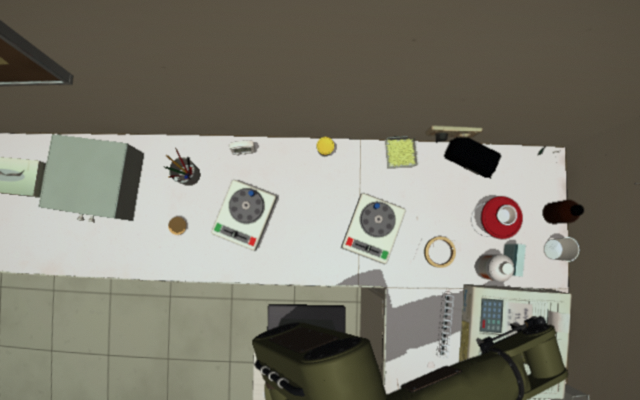

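View pics/side.png

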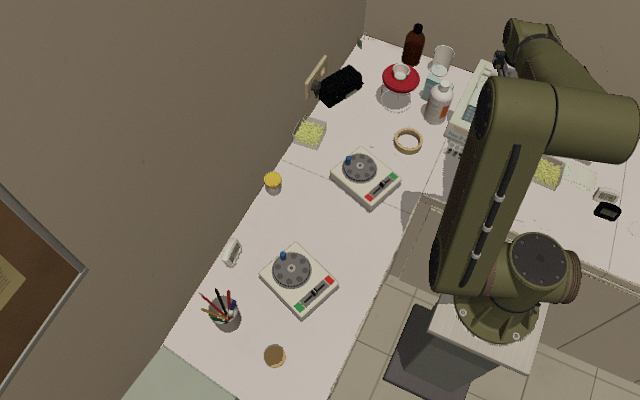

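The top view shows rotator A on the left (about 245,213) with its green end left, and B on the right (about 375,228) with its green end right. The cup is at (325,146), the tape at (440,252), the dish at (178,225) and the timer at (243,147). Next I enlarge both rotators.

Run:
```python
from h import *
p=cv2.cvtColor(cv2.imread('pics/top.png'),4)
a=cv2.resize(p[175:255,205:285],(560,560)[:2],interpolation=2)[:, :400] if 0 else cv2.resize(p[175:255,207:282],None,fx=5.3,fy=5.3,interpolation=2)
b=cv2.resize(p[188:268,336:411],None,fx=5.3,fy=5.3,interpolation=2)
save('crop',np.hstack([a,b]));print(a.shape)
```

```text
(424, 398, 3)
```

View pics/crop.png

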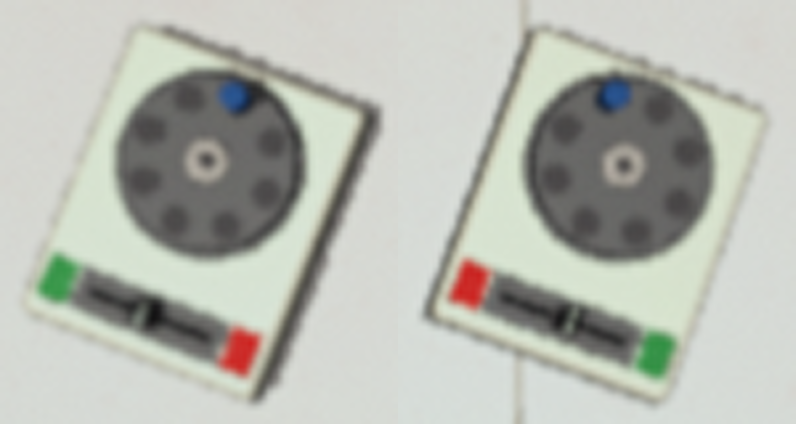

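The crop shows, in enlarged px, A: hub (206,160), pin (235,96), green (58,278), red (241,352), knob (148,312). B: hub (625,165), pin (616,96), red (469,284), green (656,354), knob (571,320).

Run:
```python
from h import *
c=calibration('top');d=np.load('top.npy')
def P(x,y,ox,oy,z): return atz(c,ox+(x+.5)/5.3-.5,oy+(y+.5)/5.3-.5,z)[:2]
S={'A':(207,175,dict(hub=(206,160),pin=(235,96),green=(58,278),red=(241,352),knob=(148,312))),
'B':(336-398/5.3,188,dict(hub=(625,165),pin=(616,96),green=(656,354),red=(469,284),knob=(571,320)))}
Z=dict(hub=.07,pin=.097,green=.05,red=.05,knob=.0745)
for n,(ox,oy,q) in S.items():
    w={k:P(*v,ox,oy,Z[k]) for k,v in q.items()}
    s=1 if n=='A' else -1
    m=(w['green']+w['red'])/2;x=w['hub']-m;y=(w['green']-w['red'])*s
    yx=np.arctan2(x[1],x[0]);yy=np.arctan2(-y[0],y[1]);yaw=(yx+yy)/2 
    X=np.array([np.cos(yaw),np.sin(yaw)]);Y=np.array([-X[1],X[0]])
    pv=w['pin']-w['hub']
    print(n,{k:np.round(v,4).tolist() for k,v in w.items()},'d',np.linalg.norm(x),'patch',np.linalg.norm(y),'yaws',yx,yy,'pin r',np.linalg.norm(pv),'ang',np.arctan2(pv[1],pv[0])-yaw, 'slot mid',w['hub']-.092*X,'knob rel',(w['knob']-w['hub'])@X,(w['knob']-w['hub'])@Y,'reach hub',np.linalg.norm(w['hub']))
for n,u,v,z in(('cup',325,146,.066),('timer',243,147,.06),('petri',178,225,.015),('tape',440,252,.025)): print(n,atz(c,u,v,z).round(3))
```

```text
A {'hub': [0.5549, 0.191], 'pin': [0.5882, 0.1728], 'green': [0.4875, 0.2752], 'red': [0.4488, 0.1698], 'knob': [0.4691, 0.2194]} d 0.09229605520969383 patch 0.11224114328961507 yaws -0.34786523587925683 -0.3513282281481683 pin r 0.03794711894948367 ang -0.1507001112002374 slot mid [0.46847255 0.22254446] knob rel -0.09032436953609925 -0.002730191348044965 reach hub 0.5868695739423331
B {'hub': [0.524, -0.2035], 'pin': [0.56, -0.1941], 'green': [0.4191, -0.2255], 'red': [0.456, -0.1191], 'knob': [0.437, -0.174]} d 0.09188671675499263 patch 0.11263927763071756 yaws -0.34598728735784245 -0.3339557441250054 pin r 0.03722915783501695 ang 0.5960460649341964 slot mid [ 0.43721837 -0.17281632] knob rel -0.09182284809613636 -0.0011680728483137385 reach hub 0.5620822712310062
cup [ 0.739 -0.04   0.066]
timer [0.731 0.207 0.06 ]
petri [0.491 0.406 0.015]
tape [ 0.429 -0.402  0.025]
```

```bash
cat > plan.py <<'E'
from h import *
import json
def load():
    try: return json.load(open('cmd.json'))
    except Exception: o=get_obs(); return [*o['position'],o['ee_rot'][2]]
def plan(wps,step=.055,dyaw=10,r=1.):
    """wps: list of (x,y,z,yaw) dense or sparse; prints rows relative to the commanded pose, saves end pose"""
    b=np.array(load(),float);cur=b.copy();rows=[]
    R=Ro.from_euler('xyz',[np.pi,0,b[3]])
    for w in wps:
        w=np.array(w,float);n=max(1,int(np.ceil(max(np.linalg.norm(w[:3]-cur[:3])/step,abs(np.degrees(w[3]-cur[3]))/dyaw))))
        for i in range(1,n+1):
            p=cur+(w-cur)*i/n
            s=np.round(R.inv().apply(p[:3]-b[:3])*1000/r)*r
            wz=round(-np.degrees(p[3]-b[3])*2)/2
            rows.append([*s.tolist(),0,0,wz,0])
        cur=w
    L=rows[-1];e=b.copy();e[:3]+=R.apply(np.array(L[:3])/1000);e[3]-=np.radians(L[5])
    json.dump(e.tolist(),open('cmd_next.json','w'))
    print(len(rows),json.dumps(rows).replace('.0,',',').replace('.0]',']'));print('end',e.round(4))
def ok(): 
    import shutil,os
    if os.path.exists('cmd_next.json'): os.replace('cmd_next.json','cmd.json')
H={'A':np.array([.5549,.191]),'B':np.array([.524,-.2035])};YAW={'A':-.349,'B':-.34};P0={'A':-.5,'B':.256}
S={'A':1,'B':-1} # push direction, ccw +
def fin(n,t,gap=0,z=.079,off=.26,tot=np.pi):
    """finger pose when wheel n was turned by t (>=0)"""
    s=S[n];th=P0[n]+s*t;psi=th+s*off*(1-2*t/tot)
    nn=s*np.array([-np.sin(psi),np.cos(psi)])
    p=H[n]+.038*np.array([np.cos(th),np.sin(th)])-nn*(.016+gap)
    return (*p,z,psi)
E
python3 - <<'E'
from plan import *
a=fin('B',0,.010,.2);plan([a,fin('B',0,.010,.12),fin('B',0,.010)],step=.05)
E
```

```text
13 [[-18, -45, 0, 0, 0, -6.5, 0], [-36, -91, 1, 0, 0, -13.5, 0], [-54, -136, 1, 0, 0, -20, 0], [-72, -181, 2, 0, 0, -27, 0], [-90, -227, 2, 0, 0, -33.5, 0], [-107, -272, 3, 0, 0, -40.5, 0], [-125, -317, 3, 0, 0, -47, 0], [-143, -363, 4, 0, 0, -53.5, 0], [-161, -408, 4, 0, 0, -60.5, 0], [-179, -453, 5, 0, 0, -67, 0], [-179, -453, 45, 0, 0, -67, 0], [-179, -453, 85, 0, 0, -67, 0], [-179, -453, 126, 0, 0, -67, 0]]
end [ 0.5608 -0.168   0.079  -0.0066]
```

{"op": "drive_tool", "data": {"moves": [[[-18,-45,0,0,0,-6.5,0],[-36,-91,1,0,0,-13.5,0],[-54,-136,1,0,0,-20,0],[-72,-181,2,0,0,-27,0],[-90,-227,2,0,0,-33.5,0],[-107,-272,3,0,0,-40.5,0],[-125,-317,3,0,0,-47,0],[-143,-363,4,0,0,-53.5,0],[-161,-408,4,0,0,-60.5,0],[-179,-453,5,0,0,-67,0],[-179,-453,45,0,0,-67,0],[-179,-453,65,0,0,-67,0],[-179,-453,85,0,0,-67,0],[-179,-453,85,0,0,-67,0]]], "squeeze": 5}}

```text
time_s: 1.85
position: [0.5601, -0.1679, 0.119]
ee_rot: [-3.141, 0.003, -0.007]
force: [0.5, 0.3, -0.5]
width: 0.003
```

Run:
```python
from plan import *
ok();d=load();d[2]=.12;json.dump(d,open('cmd.json','w'))
p,_=snapshot('top');q,_=snapshot('side')
save('v2',np.hstack([cv2.resize(p[170:260,335:425],(400,400),interpolation=2),cv2.resize(q[130:220,315:405],(400,400),interpolation=2)]))
plan([fin('B',0,.01),*[fin('B',t,0) for t in (0,)]],step=.014,r=.5)
```

```text
4 [[0, -0, 13.5, 0, 0, 0, 0], [0, -0, 27.5, 0, 0, 0, 0], [0, -0, 41, 0, 0, 0, 0], [0, 10, 41, 0, 0, 0, 0]]
end [ 0.5607 -0.178   0.079  -0.0066]
```

View pics/v2.png

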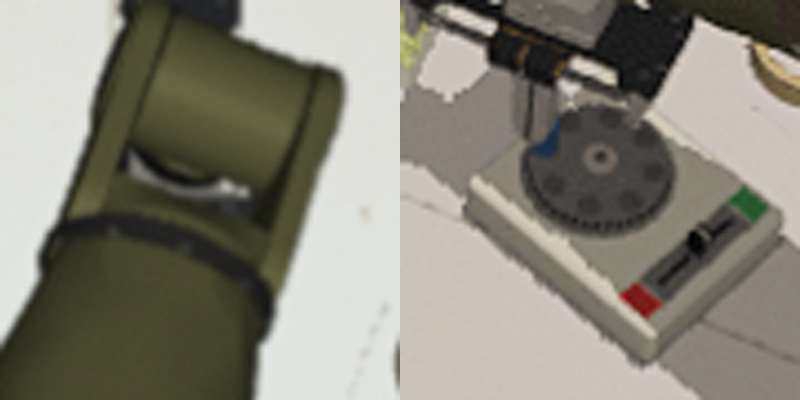

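The side crop shows the closed fingertip (540,110) beside B's pin (550,135) on its +y side, as planned. Next I descend, then contact gently.

{"op": "drive_tool", "data": {"moves": [[[0,0,14,0,0,0,0],[0,0,28,0,0,0,0],[0,0,41,0,0,0,0],[0,0,41,0,0,0,0],[0,3,41,0,0,0,0],[0,6,41,0,0,0,0],[0,8,41,0,0,0,0],[0,10,41,0,0,0,0]]]}}

```text
time_s: 2.95
position: [0.5608, -0.1784, 0.0796]
ee_rot: [3.142, -0.0, -0.007]
force: [-0.8, -0.6, 0.5]
width: 0.007
```

Run:
```python
from plan import *
ok();plan([fin('B',t) for t in np.radians(np.arange(6,73,6))],r=.5)
```

```text
12 [[2.5, 4, -0, 0, 0, 5, 0], [4, 8, -0, 0, 0, 10, 0], [5.5, 12, -0, 0, 0, 15, 0], [6.5, 16.5, -0, 0, 0, 20, 0], [7, 21, -0, 0, 0, 25, 0], [7, 25.5, -0, 0, 0, 30, 0], [6.5, 30, -0, 0, 0, 35, 0], [5.5, 34, -0, 0, 0, 40, 0], [4.5, 38.5, -0, 0, 0, 45, 0], [2.5, 42.5, -0, 0, 0, 50, 0], [0.5, 46, -0, 0, 0, 55, 0], [-2, 49.5, -0, 0, 0, 60, 0]]
end [ 0.5584 -0.2275  0.079  -1.0538]
```

{"op": "drive_tool", "data": {"moves": [[[2.5,4,0,0,0,5,0],[4,8,0,0,0,10,0],[5.5,12,0,0,0,15,0],[6.5,16.5,0,0,0,20,0],[7,21,0,0,0,25,0],[7,25.5,0,0,0,30,0],[6.5,30,0,0,0,35,0],[5.5,34,0,0,0,40,0],[4.5,38.5,0,0,0,45,0],[2.5,42.5,0,0,0,50,0],[0.5,46,0,0,0,55,0],[-2,49.5,0,0,0,60,0]]]}}

```text
time_s: 4.45
position: [0.5585, -0.2279, 0.0796]
ee_rot: [-3.141, -0.0, -1.057]
force: [1.2, -0.7, -0.2]
width: 0.008
```

Run:
```python
from plan import *
ok();o=get_obs();print(o['force'],o['ft_torque']);plan([fin('B',t) for t in np.radians(np.arange(78,127,6))],r=.5)
```

```text
[ 1.20475849 -0.72009753 -0.2239635 ] [ 0.02598487 -0.16493255  0.04428567]
9 [[1.5, 4, -0, 0, 0, 5, 0], [2.5, 8, -0, 0, 0, 10, 0], [3, 12.5, -0, 0, 0, 15, 0], [3, 16.5, -0, 0, 0, 20, 0], [3, 20.5, -0, 0, 0, 25, 0], [2, 25, -0, 0, 0, 30, 0], [1, 29, -0, 0, 0, 35, 0], [-0.5, 32.5, -0, 0, 0, 40, 0], [-2.5, 36, -0, 0, 0, 45, 0]]
end [ 0.5258 -0.2431  0.079  -1.8392]
```

{"op": "drive_tool", "data": {"moves": [[[1.5,4,0,0,0,5,0],[2.5,8,0,0,0,10,0],[3,12.5,0,0,0,15,0],[3,16.5,0,0,0,20,0],[3,20.5,0,0,0,25,0],[2,25,0,0,0,30,0],[1,29,0,0,0,35,0],[-0.5,32.5,0,0,0,40,0],[-2.5,36,0,0,0,45,0]]]}}

```text
time_s: 5.58
position: [0.5259, -0.2435, 0.0796]
ee_rot: [-3.141, -0.0, -1.842]
force: [0.1, -0.3, -0.1]
width: 0.005
```

Run:
```python
from plan import *
ok();o=get_obs();print(o['force'],o['ft_torque']);
q,_=snapshot('side');save('v3',cv2.resize(q[130:220,315:405],(400,400),interpolation=2))
plan([fin('B',t) for t in np.radians(np.arange(132,187,6))],r=.5)
```

```text
[ 0.0976599  -0.25254835 -0.08142676] [-0.12106759 -0.07373742 -0.02211448]
10 [[1, 4, -0, 0, 0, 5, 0], [1, 8, -0, 0, 0, 10, 0], [1, 12, -0, 0, 0, 15, 0], [0.5, 16, -0, 0, 0, 20, 0], [-0, 20, -0, 0, 0, 25, 0], [-1.5, 24, -0, 0, 0, 30, 0], [-3, 27.5, -0, 0, 0, 35, 0], [-5, 31, -0, 0, 0, 40, 0], [-7.5, 34, -0, 0, 0, 45, 0], [-10, 36.5, -0, 0, 0, 50, 0]]
end [ 0.4933 -0.2238  0.079  -2.7119]
```

View pics/v3.png

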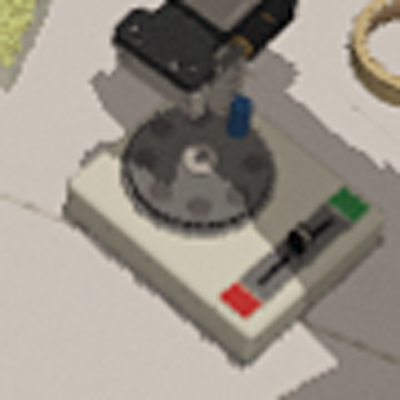

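B's pin has gone round to (238,115) with the finger behind it, and the force stayed near 1 N, so it looks free. I continue to half a turn.

{"op": "drive_tool", "data": {"moves": [[[1,4,0,0,0,5,0],[1,8,0,0,0,10,0],[1,12,0,0,0,15,0],[0.5,16,0,0,0,20,0],[0,20,0,0,0,25,0],[-1.5,24,0,0,0,30,0],[-3,27.5,0,0,0,35,0],[-5,31,0,0,0,40,0],[-7.5,34,0,0,0,45,0],[-10,36.5,0,0,0,50,0]]]}}

```text
time_s: 6.88
position: [0.4934, -0.224, 0.0796]
ee_rot: [-3.141, 0.0, -2.713]
force: [-0.6, -1.2, 1.3]
width: 0.009
```

Run:
```python
from plan import *
ok();o=get_obs();print(o['force'],o['ft_torque'],o['joint_positions']);
q,_=snapshot('side');save('v4',cv2.resize(q[130:220,315:405],(400,400),interpolation=2))
# B: slide to green (-y): finger on +Y side of the knob
X=np.array([np.cos(-.34),np.sin(-.34)]);Y=np.array([-X[1],X[0]])
k=np.array([.4372,-.1732]);f=k+Y*.024
b=load();yw=-.34-np.pi*(1 if abs(b[3]+.34+np.pi)<1.57 else 0);print(yw)
plan([fin('B',np.radians(186),.008),(*f,.125,yw),(*f,.058,yw)],step=.045)
```

```text
[-0.58645919 -1.16787314  1.25718603] [-0.10295519  0.05855677 -0.00282252] [-4.93793849e-01  4.19812547e-01  1.67233702e+00 -1.00061866e-04
  1.04917644e+00  2.21951241e+00]
-3.481592653589793
8 [[0, -8, -0, 0, 0, 0, 0], [3, 11, -9, 0, 0, 9, 0], [5, 30, -18, 0, 0, 17.5, 0], [8, 49, -28, 0, 0, 26.5, 0], [11, 68, -37, 0, 0, 35.5, 0], [13, 87, -46, 0, 0, 44, 0], [13, 87, -12, 0, 0, 44, 0], [13, 87, 21, 0, 0, 44, 0]]
end [ 0.4452 -0.1501  0.058  -3.4798]
```

View pics/v4.png

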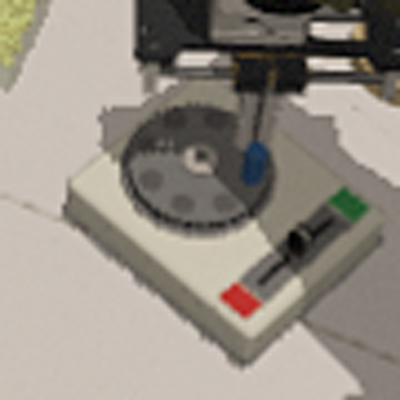

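B's pin is now on the near side at (252,170), which matches a half turn. B runs free, so its slide goes to green (-y). The tool yaw has to unwind to -0.34 because of the last joint's limit.

Run:
```python
from plan import *
X=np.array([np.cos(-.34),np.sin(-.34)]);Y=np.array([-X[1],X[0]])
k=np.array([.4372,-.1732]);f=k+Y*.024;r=fin('B',np.radians(186),.008);r=(*r[:3],load()[3])
plan([r,(*r[:2],.12,r[3]),(*f,.125,-.34),(*f,.058,-.34)],step=.045)
```

```text
18 [[0, -8, -0, 0, 0, 0, 0], [0, -8, -41, 0, 0, 0, 0], [1, -1, -41, 0, 0, -9.5, 0], [2, 6, -42, 0, 0, -19.5, 0], [3, 12, -42, 0, 0, -29, 0], [4, 19, -42, 0, 0, -39, 0], [5, 26, -43, 0, 0, -48.5, 0], [6, 33, -43, 0, 0, -58, 0], [7, 39, -44, 0, 0, -68, 0], [8, 46, -44, 0, 0, -77.5, 0], [9, 53, -44, 0, 0, -87.5, 0], [10, 60, -45, 0, 0, -97, 0], [10, 66, -45, 0, 0, -107, 0], [11, 73, -45, 0, 0, -116.5, 0], [12, 80, -46, 0, 0, -126, 0], [13, 87, -46, 0, 0, -136, 0], [13, 87, -12, 0, 0, -136, 0], [13, 87, 21, 0, 0, -136, 0]]
end [ 0.4452 -0.1501  0.058  -0.3382]
```

{"op": "drive_tool", "data": {"moves": [[[0,-8,0,0,0,0,0],[0,-8,-41,0,0,0,0],[1,-1,-41,0,0,-9.5,0],[2,6,-42,0,0,-19.5,0],[3,12,-42,0,0,-29,0],[4,19,-42,0,0,-39,0],[5,26,-43,0,0,-48.5,0],[6,33,-43,0,0,-58,0],[7,39,-44,0,0,-68,0],[8,46,-44,0,0,-77.5,0],[9,53,-44,0,0,-87.5,0],[10,60,-45,0,0,-97,0],[10,66,-45,0,0,-107,0],[11,73,-45,0,0,-116.5,0],[12,80,-46,0,0,-126,0],[13,87,-46,0,0,-136,0],[13,87,-12,0,0,-136,0],[13,87,6,0,0,-136,0],[13,87,19,0,0,-136,0],[13,87,19,0,0,-136,0]]]}}

```text
time_s: 9.43
position: [0.4452, -0.1505, 0.06]
ee_rot: [-3.142, 0.001, -0.337]
force: [-0.3, -0.8, -0.1]
width: 0.002
```

Run:
```python
from plan import *
ok();d=load();d[2]=.06;json.dump(d,open('cmd.json','w'))
o=get_obs();print(o['force'])
X=np.array([np.cos(-.34),np.sin(-.34)]);Y=np.array([-X[1],X[0]])
p=o['position'][:2]-H['B'];print('finger rel hub',p@X,p@Y)
```

```text
[-0.25059669 -0.75201256 -0.08121827]
finger rel hub -0.09195040031276984 0.023716857074367024
```

{"op": "drive_tool", "data": {"moves": [[[0,4,0,0,0,0,0],[0,8,0,0,0,0,0],[0,12,0,0,0,0,0],[0,16,0,0,0,0,0],[0,20,0,0,0,0,0],[0,24,0,0,0,0,0],[0,27,0,0,0,0,0],[0,30,0,0,0,0,0],[0,32,0,0,0,0,0]]]}}

```text
time_s: 10.55
position: [0.4347, -0.1807, 0.0605]
ee_rot: [-3.142, -0.0, -0.338]
force: [2.3, 2.7, 2.6]
width: 0.003
```

{"op": "drive_tool", "data": {"moves": [[[0,1,0,0,0,0,0],[0,2,0,0,0,0,0],[0,3,0,0,0,0,0]]]}}

```text
time_s: 10.92
position: [0.4337, -0.1834, 0.0604]
ee_rot: [3.142, -0.0, -0.338]
force: [2.4, 2.2, 1.2]
width: 0.005
```

{"op": "drive_tool", "data": {"moves": [[[0,1,0,0,0,0,0],[0,2,0,0,0,0,0]]]}}

```text
time_s: 11.18
position: [0.4331, -0.1852, 0.0604]
ee_rot: [-3.141, -0.0, -0.338]
force: [2.6, 4.3, 1.6]
width: 0.005
```

Run:
```python
from plan import *
b=np.array(load());R=Ro.from_euler('xyz',[np.pi,0,b[3]]);b[:3]+=R.apply([0,.037,0]);json.dump(b.tolist(),open('cmd.json','w'))
r=b.copy();r[:3]-=R.apply([0,.008,0]);u=r.copy();u[2]=.16
a=fin('A',0,.01,.16);print(a,get_obs()['position'])
plan([r,u,a,fin('A',0,.01,.12)],step=.05)
```

```text
(np.float64(0.5820678690647286), np.float64(0.1475270421868875), 0.16, -0.24) [ 0.43305433 -0.18520493  0.06044507]
12 [[-0, -8, -0, 0, 0, 0, 0], [-0, -8, -50, 0, 0, 0, 0], [-0, -8, -100, 0, 0, 0, 0], [4, -52, -100, 0, 0, -0.5, 0], [8, -97, -100, 0, 0, -1.5, 0], [11, -141, -100, 0, 0, -2, 0], [15, -186, -100, 0, 0, -3, 0], [19, -230, -100, 0, 0, -3.5, 0], [23, -274, -100, 0, 0, -4, 0], [27, -319, -100, 0, 0, -5, 0], [30, -363, -100, 0, 0, -5.5, 0], [30, -363, -60, 0, 0, -5.5, 0]]
end [ 0.5817  0.1475  0.12   -0.2422]
```

{"op": "drive_tool", "data": {"moves": [[[0,-8,0,0,0,0,0],[0,-8,-50,0,0,0,0],[0,-8,-100,0,0,0,0],[4,-52,-100,0,0,-0.5,0],[8,-97,-100,0,0,-1.5,0],[11,-141,-100,0,0,-2,0],[15,-186,-100,0,0,-3,0],[19,-230,-100,0,0,-3.5,0],[23,-274,-100,0,0,-4,0],[27,-319,-100,0,0,-5,0],[30,-363,-100,0,0,-5.5,0],[30,-363,-60,0,0,-5.5,0],[30,-363,-60,0,0,-5.5,0]]]}}

```text
time_s: 12.8
position: [0.58, 0.1474, 0.1176]
ee_rot: [3.139, 0.005, -0.242]
force: [0.8, 0.2, -0.3]
width: 0.007
```

Run:
```python
from plan import *
ok()
p,_=snapshot('top');q,_=snapshot('side')
save('v5',np.hstack([cv2.resize(q[130:220,315:405],(400,400),interpolation=2),cv2.resize(q[225:325,250:350],(400,400),interpolation=2)]));save('top5',p)
plan([fin('A',0,.01),fin('A',0,.005),fin('A',0,0)],step=.014,r=.5)
```

```text
5 [[0, -0, 13.5, 0, 0, 0, 0], [0, -0, 27.5, 0, 0, 0, 0], [0.5, -0, 41, 0, 0, 0, 0], [0.5, -5, 41, 0, 0, 0, 0], [0.5, -10, 41, 0, 0, 0, 0]]
end [ 0.5846  0.1571  0.079  -0.2422]
```

View pics/v5.png

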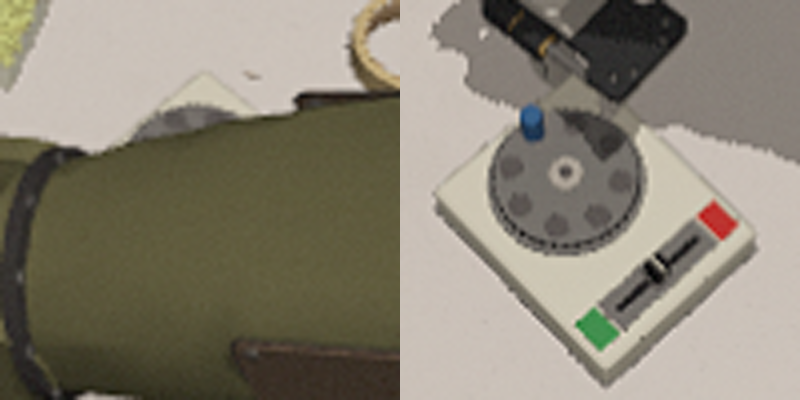

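The side view shows A's pin at (532,125) with the finger behind it at (565,70). B is hidden there, so I'll check its slide from the top picture later. Descending to contact.

{"op": "drive_tool", "data": {"moves": [[[0,0,14,0,0,0,0],[0,0,28,0,0,0,0],[0.5,0,41,0,0,0,0],[0.5,0,41,0,0,0,0],[0.5,-3,41,0,0,0,0],[0.5,-6,41,0,0,0,0],[0.5,-8,41,0,0,0,0],[0.5,-10,41,0,0,0,0]]]}}

```text
time_s: 13.9
position: [0.5851, 0.1563, 0.0799]
ee_rot: [3.141, -0.001, -0.242]
force: [1.5, -5.8, 0.7]
width: 0.008
```

Run:
```python
from plan import *
ok();p=cv2.cvtColor(cv2.imread('pics/top5.png'),4);save('b5',cv2.resize(p[188:268,336:411],None,fx=5.3,fy=5.3,interpolation=2))
plan([fin('A',t) for t in np.radians(np.arange(6,61,6))],r=.5)
```

```text
10 [[2, -4, -0, 0, 0, -5, 0], [4, -8, -0, 0, 0, -10, 0], [5, -12.5, -0, 0, 0, -15, 0], [6, -17, -0, 0, 0, -20, 0], [6.5, -21.5, -0, 0, 0, -25, 0], [6.5, -26, -0, 0, 0, -30, 0], [6, -30, -0, 0, 0, -35, 0], [5, -34.5, -0, 0, 0, -40, 0], [4, -38.5, -0, 0, 0, -45, 0], [2, -42.5, -0, 0, 0, -50, 0]]
end [0.5967 0.1978 0.079  0.6304]
```

View pics/b5.png

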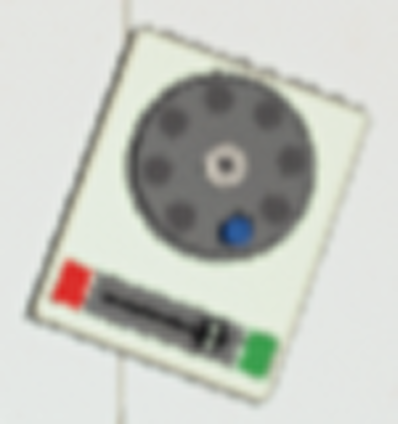

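The top view shows B's knob at (212,338), about 24 mm toward green, and B's pin past the near side at (237,230). A is already resisting with 5.8 N. Continuing to turn A.

{"op": "drive_tool", "data": {"moves": [[[2,-4,0,0,0,-5,0],[4,-8,0,0,0,-10,0],[5,-12.5,0,0,0,-15,0],[6,-17,0,0,0,-20,0]]]}}

```text
time_s: 14.4
position: [0.595, 0.1713, 0.0798]
ee_rot: [3.14, -0.001, 0.109]
force: [-0.0, -5.1, 1.3]
width: 0.008
```

{"op": "drive_tool", "data": {"moves": [[[0,0,0,0,0,0,0]]]}}

```text
time_s: 14.52
position: [0.5947, 0.1721, 0.0796]
ee_rot: [-3.141, -0.0, 0.107]
force: [-0.1, -0.0, -0.8]
width: 0.007
```

Run:
```python
from plan import *
b=np.array(load());R=Ro.from_euler('xyz',[np.pi,0,b[3]]);b[:3]+=R.apply([.006,-.017,0]);b[3]+=np.radians(20);json.dump(b.tolist(),open('cmd.json','w'))
o=get_obs();print(o['force'],o['position'],b)
plan([fin('A',t) for t in np.radians(np.arange(30,97,6))],r=.5)
k=np.array([.437,-.174]);c=calibration('top')
g=atz(c,336+212.5/5.3-.5,188+338.5/5.3-.5,.0745)[:2];X=np.array([np.cos(-.34),np.sin(-.34)]);Y=np.array([-X[1],X[0]]);print('B knob Y',(g-H['B'])@Y,(g-H['B'])@X)
```

```text
[-0.09873268 -0.04869296 -0.77298631] [0.59473471 0.17206286 0.07957852] [0.59448763 0.1721244  0.079      0.10684305]
12 [[2, -4, -0, 0, 0, -5, 0], [3.5, -8, -0, 0, 0, -10, 0], [4.5, -12.5, -0, 0, 0, -15, 0], [5, -16.5, -0, 0, 0, -20, 0], [5.5, -21, -0, 0, 0, -25, 0], [5, -25.5, -0, 0, 0, -30, 0], [4.5, -29.5, -0, 0, 0, -35, 0], [3, -34, -0, 0, 0, -40, 0], [1.5, -37.5, -0, 0, 0, -45, 0], [-0, -41.5, -0, 0, 0, -50, 0], [-2.5, -45, -0, 0, 0, -55, 0], [-5, -48.5, -0, 0, 0, -60, 0]]
end [0.5843 0.2198 0.079  1.154 ]
B knob Y -0.024933342777656825 -0.0934926226523115
```

B's knob measures -24.9 mm, which is the green home position (-25). Continuing A.

{"op": "drive_tool", "data": {"moves": [[[2,-4,0,0,0,-5,0],[3.5,-8,0,0,0,-10,0],[4.5,-12.5,0,0,0,-15,0],[5,-16.5,0,0,0,-20,0],[5.5,-21,0,0,0,-25,0],[5,-25.5,0,0,0,-30,0]]]}}

```text
time_s: 15.28
position: [0.5969, 0.1972, 0.0794]
ee_rot: [3.141, 0.001, 0.631]
force: [1.0, -6.6, -0.9]
width: 0.005
```

{"op": "drive_tool", "data": {"moves": [[[1.5,-4,0,0,0,-5,0],[2.5,-8,0,0,0,-10,0],[3,-12.5,0,0,0,-15,0]]]}}

```text
time_s: 15.65
position: [0.5924, 0.2093, 0.0795]
ee_rot: [3.14, -0.001, 0.893]
force: [4.7, -3.1, -2.6]
width: 0.006
```

Run:
```python
from plan import *
def adv(x,y,a):
    b=np.array(load());R=Ro.from_euler('xyz',[np.pi,0,b[3]]);b[:3]+=R.apply([x/1e3,y/1e3,0]);b[3]+=np.radians(a);json.dump(b.tolist(),open('cmd.json','w'));return b
adv(5,-25.5,30);b=adv(3,-12.5,15)
o=get_obs();print(o['force'],o['position'],b,fin('A',np.radians(78)))
plan([fin('A',t) for t in np.radians(np.arange(84,187,6))],r=.5)
```

```text
[ 4.7388419  -3.06795806 -2.58199094] [0.59240328 0.20927459 0.07954524] [0.59179433 0.20987778 0.079      0.89224121] (np.float64(0.5921471094413531), np.float64(0.20983611058616564), 0.079, np.float64(0.8960234832222437))
18 [[1.5, -3.5, -0, 0, 0, -5, 0], [2.5, -8, -0, 0, 0, -10, 0], [3, -12, -0, 0, 0, -15, 0], [3, -16, -0, 0, 0, -20, 0], [2.5, -20.5, -0, 0, 0, -25.5, 0], [1.5, -24.5, -0, 0, 0, -30.5, 0], [0.5, -28.5, -0, 0, 0, -35.5, 0], [-1, -32, -0, 0, 0, -40.5, 0], [-3, -35.5, -0, 0, 0, -45.5, 0], [-5.5, -39, -0, 0, 0, -50.5, 0], [-8, -42, -0, 0, 0, -55.5, 0], [-11, -44.5, -0, 0, 0, -60.5, 0], [-14.5, -47, -0, 0, 0, -65.5, 0], [-17.5, -49, -0, 0, 0, -70.5, 0], [-21, -51, -0, 0, 0, -75.5, 0], [-25, -52, -0, 0, 0, -80.5, 0], [-28.5, -53, -0, 0, 0, -85.5, 0], [-32.5, -53.5, -0, 0, 0, -90.5, 0]]
end [0.5297 0.2182 0.079  2.4718]
```

Resistance is 5 to 6.7 N against about 1 N on B, so A seems to bind. Finishing the half turn with more readings.

{"op": "drive_tool", "data": {"moves": [[[1.5,-3.5,0,0,0,-5,0],[2.5,-8,0,0,0,-10,0],[3,-12,0,0,0,-15,0],[3,-16,0,0,0,-20,0],[2.5,-20.5,0,0,0,-25.5,0],[1.5,-24.5,0,0,0,-30.5,0],[0.5,-28.5,0,0,0,-35.5,0],[-1,-32,0,0,0,-40.5,0],[-3,-35.5,0,0,0,-45.5,0]]]}}

```text
time_s: 16.77
position: [0.563, 0.2304, 0.0799]
ee_rot: [3.139, -0.001, 1.687]
force: [5.7, 4.6, -1.6]
width: 0.006
```

```bash
cat >> plan.py <<'E'
def adv(x,y,a):
    b=np.array(load());R=Ro.from_euler('xyz',[np.pi,0,b[3]]);b[:3]+=R.apply([x/1e3,y/1e3,0]);b[3]+=np.radians(a);json.dump(b.tolist(),open('cmd.json','w'));return b
E
python3 - <<'E'
from plan import *
adv(-3,-35.5,45.5)
o=get_obs();f=o['force'];psi=o['ee_rot'][2];print(f,'tang',f[:2]@[-np.sin(psi),np.cos(psi)])
plan([fin('A',t) for t in np.radians(np.arange(138,187,6))],r=.5)
E
```

```text
[ 5.67939739  4.62514976 -1.55996283] tang -6.1779325707986965
9 [[0.5, -4, -0, 0, 0, -5, 0], [1, -8, -0, 0, 0, -10, 0], [1, -12, -0, 0, 0, -15, 0], [0.5, -16, -0, 0, 0, -20, 0], [-0.5, -20, -0, 0, 0, -25, 0], [-2, -23.5, -0, 0, 0, -30, 0], [-3.5, -27, -0, 0, 0, -35, 0], [-5.5, -30.5, -0, 0, 0, -40, 0], [-8, -33.5, -0, 0, 0, -45, 0]]
end [0.5299 0.218  0.079  2.4718]
```

{"op": "drive_tool", "data": {"moves": [[[0.5,-4,0,0,0,-5,0],[1,-8,0,0,0,-10,0],[1,-12,0,0,0,-15,0],[0.5,-16,0,0,0,-20,0],[-0.5,-20,0,0,0,-25,0],[-2,-23.5,0,0,0,-30,0],[-3.5,-27,0,0,0,-35,0],[-5.5,-30.5,0,0,0,-40,0],[-8,-33.5,0,0,0,-45,0]]]}}

```text
time_s: 17.9
position: [0.53, 0.2191, 0.08]
ee_rot: [3.139, -0.001, 2.473]
force: [0.1, 7.8, 2.4]
width: 0.003
```

Run:
```python
from plan import *
ok()
o=get_obs();f=o['force'];psi=o['ee_rot'][2];print(f,'tang',f[:2]@[-np.sin(psi),np.cos(psi)])
q,_=snapshot('side');save('v6',cv2.resize(q[225:325,250:350],(400,400),interpolation=2))
# A red = -Y: finger on +Y side of the knob (rel hub Y -0.003)
X=np.array([np.cos(-.349),np.sin(-.349)]);Y=np.array([-X[1],X[0]]);fp=H['A']-.092*X+Y*.022
b=np.array(load());R=Ro.from_euler('xyz',[np.pi,0,b[3]]);r=b.copy();r[:3]+=R.apply([0,.008,0]);u=r.copy();u[2]=.12
plan([r,u,(*fp,.125,-.349),(*fp,.06,-.349)],step=.045)
```

```text
[0.13995666 7.81234558 2.40438694] tang -6.215877929099106
21 [[-0, 8, 0, 0, 0, 0, 0], [-0, 8, -41, 0, 0, 0, 0], [3, 7, -41, 0, 0, 9.5, 0], [7, 5, -42, 0, 0, 19, 0], [10, 4, -42, 0, 0, 28.5, 0], [14, 3, -42, 0, 0, 38, 0], [17, 2, -42, 0, 0, 47.5, 0], [20, 0, -43, 0, 0, 57, 0], [24, -1, -43, 0, 0, 66.5, 0], [27, -2, -43, 0, 0, 76, 0], [31, -4, -44, 0, 0, 85.5, 0], [34, -5, -44, 0, 0, 95, 0], [37, -6, -44, 0, 0, 104.5, 0], [41, -7, -45, 0, 0, 114, 0], [44, -9, -45, 0, 0, 123.5, 0], [48, -10, -45, 0, 0, 133, 0], [51, -11, -45, 0, 0, 142.5, 0], [54, -13, -46, 0, 0, 152, 0], [58, -14, -46, 0, 0, 161.5, 0], [58, -14, -14, 0, 0, 161.5, 0], [58, -14, 19, 0, 0, 161.5, 0]]
end [ 0.4758  0.243   0.06   -0.3469]
```

View pics/v6.png

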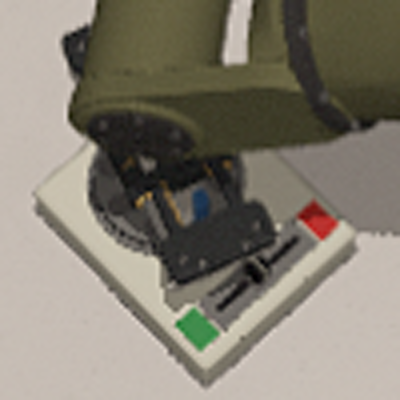

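A's pin is on the near side (200,205) and the force is 7.8 N, so A binds and its slide goes to red (-y). Moving the finger to the +y side of the knob.

{"op": "drive_tool", "data": {"moves": [[[0,8,0,0,0,0,0],[0,8,-41,0,0,0,0],[3,7,-41,0,0,9.5,0],[7,5,-42,0,0,19,0],[10,4,-42,0,0,28.5,0],[14,3,-42,0,0,38,0],[17,2,-42,0,0,47.5,0],[20,0,-43,0,0,57,0],[24,-1,-43,0,0,66.5,0],[27,-2,-43,0,0,76,0],[31,-4,-44,0,0,85.5,0],[34,-5,-44,0,0,95,0],[37,-6,-44,0,0,104.5,0],[41,-7,-45,0,0,114,0],[44,-9,-45,0,0,123.5,0],[48,-10,-45,0,0,133,0],[51,-11,-45,0,0,142.5,0],[54,-13,-46,0,0,152,0],[58,-14,-46,0,0,161.5,0],[58,-14,-46,0,0,161.5,0]]]}}

```text
time_s: 20.45
position: [0.476, 0.2431, 0.1255]
ee_rot: [3.142, 0.0, -0.347]
force: [-0.1, -0.0, -0.6]
width: 0.006
```

{"op": "drive_tool", "data": {"moves": [[[0,0,32,0,0,0,0],[0,0,50,0,0,0,0],[0,0,65,0,0,0,0],[0,0,65,0,0,0,0]]]}}

```text
time_s: 20.95
position: [0.4756, 0.2427, 0.0597]
ee_rot: [3.141, 0.001, -0.346]
force: [-0.7, 0.2, 0.9]
width: 0.007
```

Run:
```python
from plan import *
ok();o=get_obs();p=o['position'][:2]-H['A'];X=np.array([np.cos(-.349),np.sin(-.349)]);Y=np.array([-X[1],X[0]]);print(p@X,p@Y,o['force'])
```

```text
-0.09219106164183594 0.021462418991357174 [-0.67294291  0.18324838  0.9295626 ]
```

{"op": "drive_tool", "data": {"moves": [[[0,4,0,0,0,0,0],[0,8,0,0,0,0,0],[0,12,0,0,0,0,0],[0,16,0,0,0,0,0],[0,20,0,0,0,0,0],[0,24,0,0,0,0,0],[0,27,0,0,0,0,0],[0,30,0,0,0,0,0],[0,32,0,0,0,0,0]]]}}

```text
time_s: 22.08
position: [0.4649, 0.2126, 0.0605]
ee_rot: [-3.142, -0.0, -0.347]
force: [2.5, 2.0, 2.3]
width: 0.005
```

{"op": "drive_tool", "data": {"moves": [[[0,1,0,0,0,0,0],[0,2,0,0,0,0,0]]]}}

```text
time_s: 22.32
position: [0.4643, 0.2108, 0.0605]
ee_rot: [-3.142, -0.0, -0.347]
force: [1.5, 2.0, 1.4]
width: 0.001
```

{"op": "drive_tool", "data": {"moves": [[[0,1,0,0,0,0,0],[0,2,0,0,0,0,0]]]}}

```text
time_s: 22.58
position: [0.4637, 0.2092, 0.0605]
ee_rot: [-3.141, -0.0, -0.347]
force: [3.9, 5.1, 0.5]
width: 0.006
```

{"op": "drive_tool", "data": {"moves": [[[0,-8,0,0,0,0,0],[0,-8,-50,0,0,0,0],[0,-8,-100,0,0,0,0],[0,50,-140,0,0,0,0],[-15,100,-140,0,0,0,0],[-30,150,-140,0,0,0,0],[-40,190,-140,0,0,0,0],[-40,190,-140,0,0,0,0]]]}}

```text
time_s: 23.58
position: [0.3604, 0.0427, 0.2006]
ee_rot: [3.141, 0.0, -0.349]
force: [0.2, -0.4, 0.5]
width: 0.004
```

Run:
```python
from h import *
p,_=snapshot('top');save('top7',p)
a=cv2.resize(p[175:255,207:282],None,fx=5.3,fy=5.3,interpolation=2)
b=cv2.resize(p[188:268,336:411],None,fx=5.3,fy=5.3,interpolation=2)
save('crop7',np.hstack([a,b]))
o=cv2.cvtColor(cv2.imread('pics/top.png'),4)
for n,u,v in(('cup',325,146),('timer',243,147),('petri',178,225),('tape',440,252)): print(n,np.abs(p[v-20:v+20,u-22:u+22].astype(int)-o[v-20:v+20,u-22:u+22]).max(2).__gt__(40).sum())
```

```text
cup 0
timer 0
petri 0
tape 0
```

View pics/crop7.png

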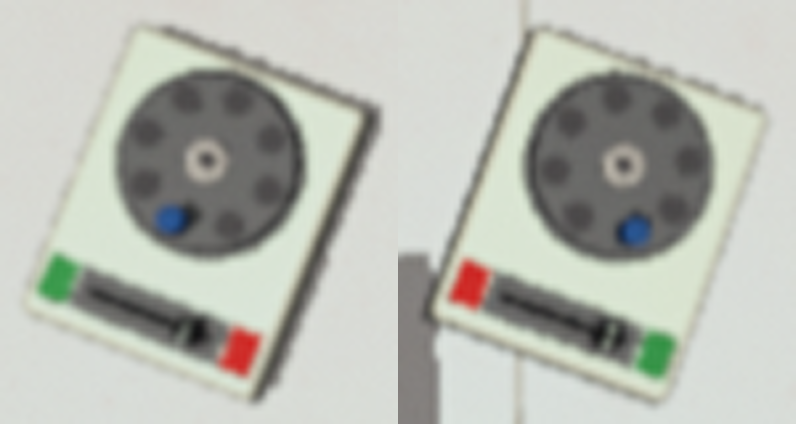

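A's knob is at (192,332) beside red and B's is at (610,336) beside green. Both pins, (170,220) and (635,232), are on the near side. I check the numbers, then hand in.

Run:
```python
from plan import *
c=calibration('top');w=lambda x,y,ox,oy,z: atz(c,ox+(x+.5)/5.3-.5,oy+(y+.5)/5.3-.5,z)[:2]
good=True
for n,k,p,ox,oy in(('A',(192,332),(170,220),207,175),('B',(610-398,336),(635-398,232),336,188)):
    X=np.array([np.cos(YAW[n]),np.sin(YAW[n])]);Y=np.array([-X[1],X[0]])
    ky=(w(*k,ox,oy,.0745)-H[n])@Y;v=w(*p,ox,oy,.097)-H[n];a=np.arctan2(v@Y,v@X)
    print(n,'knobY',ky,'wheel',a,'r',np.linalg.norm(v));good&=abs(ky+.025)<.005 and abs(a)>2.45
print(good)
if good: print(close_job())
```

```text
A knobY -0.02958298167540991 wheel 3.0981657850784816 r 0.038791625905003714
B knobY -0.024548916303893744 wheel -2.749863112908292 r 0.038430753915903455
True
the job is handed in; nothing more can be done
None
```

I turned both wheels about half a turn, set each status slide by what I felt, and handed the job in; it reported no verdict.

| Rotator | Wheel angle at the end | Force at the pin | Result | Slide |
|---|---|---|---|---|
| A | +3.10 rad | about 5–8 N | binds | red end |
| B | -2.75 rad | at most about 1.5 N | runs free | green end |

- **Slides:** in the last picture the knobs stood at -29.6 mm (A) and -24.5 mm (B), where home is -25 mm. Both are inside the 7 mm allowance. A's figure is past its rigid stop, so some of it must be pixel-reading error. The push force rose at the end of both slides, which is what reaching the stop should feel like.
- **Binding call on A:** most of the readings were a little under the stated 7–11 N for a binding bearing, but far above the 0.2–1.2 N for a free one. I took it as clearly binding.
- **Force:** the highest reading at the end of a move was about 8 N, against the limit of 25 N. Forces within a move are not reported.
- **Bystanders:** the cup, timer, dish and tape showed no change between the first and last pictures.
- **Finish:** the arm was clear of everything, and the last move ended at 23.6 s of the 67 s allowed.

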